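# Stack the next level on the loaded bolt-bin frame

## Robot

A 6-joint arm with a two-finger parallel gripper is mounted at the origin on the work surface. World frame = base frame: x ahead of the robot, y to its left, z up, the work surface at z = 0. Lengths are in m, angles in degrees, forces in N, time in s.
With the tool pointing down it reaches from about 0.4 to 0.825 m from the base axis. Payload 7 kg.
Tool frame: the origin (TCP) lies midway between the tips of the shut fingers; the grasp point (between the pads) lies 19 mm behind it; z points along the fingers, y is the line along which they close (so a half turn about z gives the same grasp; the last joint's range is limited). The gripper opens to 88 mm and grips with 3 to 60 N. Pads are 19 mm wide; open, the fingers measure 130 mm over their backs; the gripper's body (78 mm by 193 mm) begins 47 mm behind the grasp point.
Start: joints at [79.819, 20.546, 0.682, 0, -70.136, -16.507], TCP at [0.303, 0.603, 0.227] pointing down, gripper open.
Joint ranges: [-176.03, 176.03], [-82.01, 121.73], [-58.28, 71.71], [-173.87, 95.51], [-174.79, -0.11], [-173.66, 173.66]. Speed limits (degrees/s): [136.94, 136.94, 172.46, 180, 180, 180].

## Interface

Orientations are given as [roll, pitch, yaw] about the fixed x, y, z axes, in that order (R = Rz(yaw) Ry(pitch) Rx(roll)).
In Python, from plant import r gives the robot as it stands.
- The arm moves only by the tool drive_tool, never from a script. Its argument "commands" is a list of rows, each an object of numbers: "hand": the closure, from 0 (fully open) to 1 (shut); "tx", "ty", "tz": the shift along the world's x, y, z scaled (see below); "turn": the turn about the world's z scaled (see below). A call has 1 to 10 rows; each row is the pose to reach, as a shift and turn from the pose commanded when the call began; what a row does not reach only later rows make up. The controller multiplies each number of a shift by 0.6 m and each number of a turn by 90 degrees. A row lasts 1/10 s, in which the tool goes at most 50 mm and 8.59 degrees, less where a joint would pass 70% of its speed; a pose out of reach is approached as far as the arm can. A call with a number of a shift or a turn outside -1 to 1 is refused whole. A call with a gripper value outside its range is refused whole. The fingers move at their own pace and stop on an object; "grip_force" is the grip in N (left out, the last holds). Time passes only in rows, so rows that repeat a pose let the fingers close. It gives the time, the measured TCP pose, the force, the opening and the grip force at its end, in the units of the state.
- r.get_state(): the state, without advancing time (a new reading comes with each control period).
- r.capture(name): name is "side" or "top" or "wrist"; returns a dict with "frame" (400x640x3 uint8, red, green, blue), "fx", "fy", "cx", "cy" (pixels), "world_from_camera" (4x4, takes a point from camera to world coordinates); the wrist camera has in their place "T_tool_cam" (4x4, takes a point from camera to tool coordinates, whose origin is the TCP and whose axes are the flange's). Camera axes: x right, y down, z forward; pixel columns grow to the right and rows downward; lengths in m; the calibration is good to about 2 mm. A picture is of the moment at which its call begins: read the wrist's pose just before it. There is no depth.
- r.close_job(): hands the job in; it is judged then, once.
Trained networks look in the newest picture that a camera, given by its name, has taken for a name from the list of things; names that differ only in an ending like _2 or _b are one class to them, and where a whole thing is asked for, a point or a joint stands for the part that bears it (a point fixed in the world has none). Each returns a list of dicts, best first, with "score" (0 to 1); they miss things now and then, are a little off and sometimes report something else, mostly with a low value. They report only what shows in the picture. A call takes as long as a camera call. They do not tell look-alikes from the thing itself.
- r.trace(label, camera): "pixels" (400x640 bool, what is visible of it) and "extent" ([left, top, right, bottom] in pixels, round what is visible of it).
The state is a dict: "time_s": time; "joints": joint angles; "qd": joint speeds; "joint_torque": joint torques, N m; "tcp_pos": TCP position; "eef_rot": TCP orientation; "contact_force": force on the tool from outside, world axes, zero at the start; "moment": the same for the moment, N m; "gripper_width": finger opening in m; "gripper_force": force on a finger pad.
Only numpy, scipy, OpenCV 4.12 (cv2) and the standard library are available. Lean on these libraries where they do the work, as an engineer would, in place of code of your own. Each camera call takes 0.05 s, during which the arm holds its last target. There are 200 camera calls.

## Task

Pick up the loose blue frame by its orange crossbar and stack it on the low frame that holds the yellow bin, so that all four of its posts stand fully home in the corner sockets. Lower it in gently rather than dropping it, let go, and leave the frame with the red bin and the white bottle alone.

Things in the scene. Friction and masses are not known exactly. Their poses are not given: they have to be found in the camera images.
- top_frame: Loose blue frame, 0.55 kg, standing on 4 posts (20 mm dia, 14 mm black feet) at x +-75, y +-50 mm. Origin: centre, at feet undersides; x along long side, z up. Blue bars 102-118 mm up, black post caps to 124. Orange crossbar over the centre, along y: 24 wide, 88 long, 100-124 mm up; grip its middle from above, fingers closing along x. Fits either way round; home, its origin is 8 mm above the bench.
- yellow_level: Low blue frame fixed to the bench, 212 x 162 mm, holding the yellow bin (86 along x, 82 along y, rim at 58 mm). This is the one to stack on. Origin: centre of underside, on the bench; x along long side, z up. Square sockets at x +-75, y +-50 mm: floor 8 mm up, bore 34 mm wide to 30 mm, flared to a 56 mm mouth at 46 mm. The yellow and red ones are otherwise alike.
- red_level: Low blue frame fixed to the bench, 212 x 162 mm, holding the red bin (86 along x, 82 along y, rim at 58 mm). Leave it alone. Origin: centre of underside, on the bench; x along long side, z up. Square sockets at x +-75, y +-50 mm: floor 8 mm up, bore 34 mm wide to 30 mm, flared to a 56 mm mouth at 46 mm. The yellow and red ones are otherwise alike.
- bottle: A loose white plastic bottle with a red cap, upright on the bench, 52 mm in diameter, 120 mm high; origin at the centre of its underside. Leave it standing where it is.
Not all that is in view belongs to the job. Leave any brown look-alike of the top_frame alone.

How it is judged (in metres and radians):
On the way:
1. the loose frame is lifted clear of the bench (height (world z) of top_frame above 0.05 m), for 0.1 s.
At the end, for the whole second after the job is handed in: The loose frame stands on the yellow-bin frame with all four posts on the socket floors: centres within 15 mm in plan, long sides within 10 degrees (either way round), its feet 3 to 13 mm above the lower frame's underside (8 when home), upright within 3.4 degrees, at rest (horizontal distance between top_frame and yellow_level below 0.015 m and angle between the x axis of top_frame and the x axis of yellow_level, either way round below 0.175 rad and z of top_frame in the frame of yellow_level between 0.003 and 0.013 m and angle between top_frame's own z axis and vertical below 0.06 rad and linear speed of top_frame below 0.02 m/s); the robot touches nothing.
It fails at once if the loose frame is dropped into the sockets (falling faster than 0.5 m/s just above their floors) (horizontal distance between top_frame and yellow_level below 0.03 m and z of top_frame in the frame of yellow_level below 0.022 m and linear speed of top_frame above 0.5 m/s).
It fails at once if the loose frame is pressed on the frame with the red bin (contact force between top_frame and red_level above 3 N).
It fails at once if the bottle is shoved more than 40 mm or knocked over (distance of bottle from where it was at the start of the episode above 0.04 m or angle between bottle's own z axis and vertical above 0.5 rad).
It also fails if it takes over 45 s, if anything falls off the work surface, if the arm or the gripper's body presses on something with over 40 N, if the wrist force passes 120 N, or if a joint passes its speed limit or range.

## Working session

There is one attempt and no reset: what is moved stays moved. The work goes in short steps, Python scripts to look and compute and a tool call to move; the robot and the scene stay as the last step left them, time stands still between calls to the robot, and variables do not carry over. Pictures are saved under pics/ and viewed, at most 10 in all, crops included, and the job is handed in when it is done.

Besides the shell and the picture viewer there is one more tool, called after "Emit:" as name(argument=value, ...) on one line, values as JSON. drive_tool: Moves the arm, as the interface text tells. Its arguments: {"type":"object","properties":{"commands":{"type":"array"},"grip_force":{"type":"number"}},"required":["commands"]}

```bash
mkdir -p pics; ls; python3 - <<'E'
from plant import r
import cv2,numpy as np
for c in("top","side"):
    d=r.capture(c); cv2.imwrite(f"pics/{c}0.png",d["frame"][:,:,::-1])
    print(c,d["fx"],d["cx"],d["cy"],np.round(d["world_from_camera"],4).tolist())
    for n in("top_frame","yellow_level","red_level","bottle"):
        print(n,[(round(t["score"],2),t["extent"]) for t in r.trace(n,c)])
s=r.get_state();print(s["tcp_pos"],s["eef_rot"],s["time_s"])
E
```

```text
pics
top 496.38000418196424 318.85894019445885 196.7820354291707 [[-0.0216, -0.986, 0.1652, 0.2434], [-0.9996, 0.0245, 0.0156, -0.01], [-0.0194, -0.1648, -0.9861, 1.2219], [0.0, 0.0, 0.0, 1.0]]
top_frame [(0.58, [136.6, 157.0, 220.2, 241.5]), (0.58, [132.5, 259.3, 223.8, 356.1])]
yellow_level [(0.79, [278.8, 99.3, 350.3, 186.6])]
red_level [(0.56, [420.6, 145.9, 506.2, 240.2])]
bottle [(0.6, [200.2, 76.1, 231.4, 109.5])]
side 432.5372322639509 322.4702083802854 191.7379085274294 [[0.6256, -0.5535, 0.5498, -0.2392], [-0.7799, -0.4623, 0.422, -0.5243], [0.0206, -0.6927, -0.7209, 0.9594], [0.0, 0.0, 0.0, 1.0]]
top_frame [(0.88, [138.1, 151.5, 208.9, 218.1]), (0.86, [205.8, 109.3, 264.0, 178.4])]
yellow_level []
red_level [(0.9, [381.9, 222.7, 467.3, 309.0])]
bottle [(0.98, [301.9, 95.7, 317.1, 132.4])]
[0.30315616 0.60303841 0.22651187] [ 1.79994008e+02  8.89023997e-05 -2.66869847e+01] 0.5
```

View pics/top0.png

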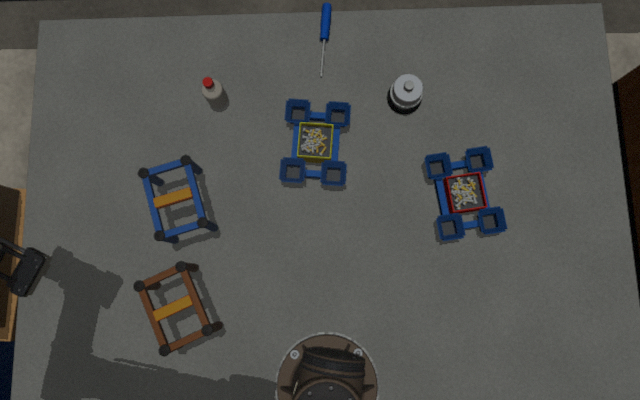

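View pics/side0.png

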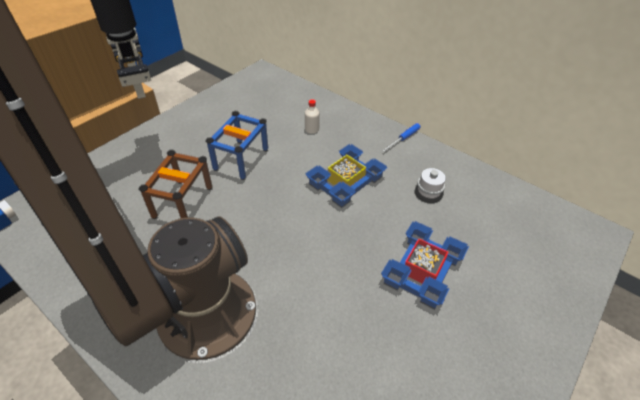

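The top view shows two candidates for top_frame: the blue one at about (175,200) and the brown one at about (178,308). The blue one fits and the brown one is the look-alike. The yellow bin frame is at (316,142), the red one at (466,192) and the bottle at (211,88). I'll confirm with an enlarged crop.

```bash
python3 - <<'E'
import cv2
im=cv2.imread("pics/top0.png")[90:250,130:360]
cv2.imwrite("pics/crop0.png",cv2.resize(im,None,fx=3.4,fy=3.4,interpolation=cv2.INTER_CUBIC))
E
```

```text
(no output)
```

View pics/crop0.png

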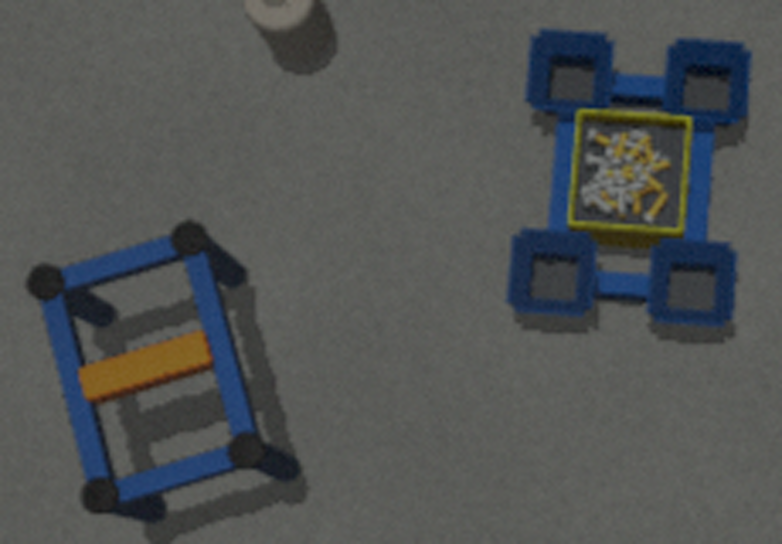

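The crop confirms the blue frame with the orange bar, caps at crop (46,282), (189,238), (246,450), (100,495). The yellow-bin frame has socket mouths at (570,70), (708,81), (692,283), (551,272).

```bash
cat > h.py <<'E'
import numpy as np
from scipy.optimize import least_squares
L=np.array([[75,50],[75,-50],[-75,-50],[-75,50]])/1e3   # image order: far-left, far-right, near-right, near-left
def onplane(d,uv,z,M=None):
    M=d["world_from_camera"] if M is None else M
    uv=np.atleast_2d(uv).astype(float)
    ray=np.c_[(uv[:,0]-d["cx"])/d["fx"],(uv[:,1]-d["cy"])/d["fy"],np.ones(len(uv))]@M[:3,:3].T
    return (M[:3,3]+ray*((z-M[2,3])/ray[:,2])[:,None])[:,:2]
def fit(P,Q=L):
    f=lambda p:(np.c_[np.cos(p[2])*Q[:,0]-np.sin(p[2])*Q[:,1]+p[0],np.sin(p[2])*Q[:,0]+np.cos(p[2])*Q[:,1]+p[1]]-P).ravel()
    s=least_squares(f,[*P.mean(0),0]);return s.x[:2],np.degrees(s.x[2]),np.abs(s.fun).max()
E
python3 - <<'E'
from plant import r
from h import *
d=r.capture("top")
c=lambda a:np.array(a)/3.4+[130,90]
print(fit(onplane(d,c([(46,282),(189,238),(246,450),(100,495)]),.124)))
print(fit(onplane(d,c([(570,70),(708,81),(692,283),(551,272)]),.046)))
print(onplane(d,[(206,84)],.12),onplane(d,[(180,308)],.12))
s=r.get_state();print(s["tcp_pos"],s["eef_rot"],s["gripper_width"])
E
```

```text
(array([0.43411442, 0.33710339]), np.float64(15.93409467171949), np.float64(0.0004254391448142991))
(array([0.57744676, 0.01419747]), np.float64(-6.0420684541170795), np.float64(0.0006770794809393132))
[[0.70326402 0.26690199]] [[0.1895543  0.31560785]]
[0.30318412 0.6030389  0.22653747] [ 1.79997502e+02 -8.54234336e-04 -2.66902604e+01] 0.08806201913912158
```

Emit:
drive_tool(commands=[{"tx": 0.218, "ty": -0.443, "tz": 0, "turn": -0.526, "hand": 0.4}, {"tx": 0.218, "ty": -0.443, "tz": 0, "turn": -0.526, "hand": 0.4}, {"tx": 0.218, "ty": -0.443, "tz": 0, "turn": -0.526, "hand": 0.4}, {"tx": 0.218, "ty": -0.443, "tz": 0, "turn": -0.526, "hand": 0.4}, {"tx": 0.218, "ty": -0.443, "tz": 0, "turn": -0.526, "hand": 0.4}, {"tx": 0.218, "ty": -0.443, "tz": 0, "turn": -0.526, "hand": 0.4}, {"tx": 0.218, "ty": -0.443, "tz": 0, "turn": -0.526, "hand": 0.4}, {"tx": 0.218, "ty": -0.443, "tz": 0, "turn": -0.526, "hand": 0.4}, {"tx": 0.218, "ty": -0.443, "tz": 0, "turn": -0.526, "hand": 0.4}, {"tx": 0.218, "ty": -0.443, "tz": 0, "turn": -0.526, "hand": 0.4}], grip_force=35)

```text
time_s: 1.55
tcp_pos: [0.4336, 0.3382, 0.2264]
eef_rot: [180.0, -0.0, -73.9]
contact_force: [-0.7, -0.7, -0.7]
gripper_width: 0.0528
gripper_force: 0.0
```

```bash
python3 - <<'E'
from plant import r
import cv2,numpy as np
s=r.get_state();d=r.capture("wrist");cv2.imwrite("pics/w1.png",d["frame"][:,:,::-1])
print(s["tcp_pos"],s["eef_rot"],s["gripper_width"],np.round(d["T_tool_cam"],4).tolist(),d["fx"])
E
```

```text
[0.43361431 0.33823013 0.22642316] [ 1.79994758e+02 -1.28774966e-03 -7.39389049e+01] 0.05281780053547517 [[-0.0003, -0.9658, -0.2592, 0.0695], [1.0, -0.0001, -0.0009, 0.0004], [0.0009, -0.2592, 0.9658, -0.1578], [0.0, 0.0, 0.0, 1.0]] 306.09712257596453
```

View pics/w1.png

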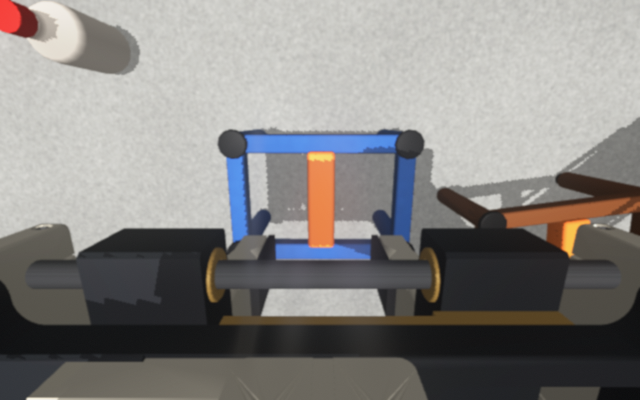

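The wrist view shows the blue frame's caps at (233,143) and (409,143). The orange bar spans columns 308–334, midway between the fingers, and is square to them. I'll compute the offset.

```bash
cat >> h.py <<'E'
from scipy.spatial.transform import Rotation as R
def wristM(s,d):
    T=np.eye(4);T[:3,:3]=R.from_euler("xyz",s["eef_rot"],degrees=True).as_matrix();T[:3,3]=s["tcp_pos"]
    return T@d["T_tool_cam"]
E
python3 - <<'E'
from plant import r
from h import *
s=r.get_state();d=r.capture("wrist")
P=onplane(d,[(233,143),(409,143)],.124,wristM(s,d)); print(P, np.linalg.norm(P[0]-P[1]))
v=(P[0]-P[1])if P[0][0]>P[1][0] else P[1]-P[0]
a=np.arctan2(v[1],v[0]);n=np.array([np.sin(a),-np.cos(a)])
m=P.mean(0);print(m,np.degrees(a),m+.05*n,m-.05*n)
E
```

```text
[[0.51982213 0.30889396]
 [0.37846143 0.26821564]] 0.1470971610396087
[0.44914178 0.2885548 ] 16.05383919835534 [0.4629688  0.24050469] [0.43531475 0.33660491]
```

Emit:
drive_tool(commands=[{"tx": 0.002, "ty": -0.002, "tz": -0.06, "hand": 0.4}, {"tx": 0.002, "ty": -0.002, "tz": -0.12, "hand": 0.4}, {"tx": 0.002, "ty": -0.002, "tz": -0.17, "hand": 0.4}, {"tx": 0.002, "ty": -0.002, "tz": -0.2, "hand": 0.4}, {"tx": 0.002, "ty": -0.002, "tz": -0.222, "hand": 0.4}, {"tx": 0.002, "ty": -0.002, "tz": -0.222, "hand": 0.4}, {"tx": 0.002, "ty": -0.002, "tz": -0.222, "hand": 1}, {"tx": 0.002, "ty": -0.002, "tz": -0.222, "hand": 1}, {"tx": 0.002, "ty": -0.002, "tz": -0.222, "hand": 1}, {"tx": 0.002, "ty": -0.002, "tz": -0.222, "hand": 1}], grip_force=35)

```text
invalid input
```

Emit:
drive_tool(commands=[{"tx": 0.002, "ty": -0.002, "tz": -0.06, "turn": 0, "hand": 0.4}, {"tx": 0.002, "ty": -0.002, "tz": -0.12, "turn": 0, "hand": 0.4}, {"tx": 0.002, "ty": -0.002, "tz": -0.17, "turn": 0, "hand": 0.4}, {"tx": 0.002, "ty": -0.002, "tz": -0.2, "turn": 0, "hand": 0.4}, {"tx": 0.002, "ty": -0.002, "tz": -0.222, "turn": 0, "hand": 0.4}, {"tx": 0.002, "ty": -0.002, "tz": -0.222, "turn": 0, "hand": 0.4}, {"tx": 0.002, "ty": -0.002, "tz": -0.222, "turn": 0, "hand": 1}, {"tx": 0.002, "ty": -0.002, "tz": -0.222, "turn": 0, "hand": 1}, {"tx": 0.002, "ty": -0.002, "tz": -0.222, "turn": 0, "hand": 1}, {"tx": 0.002, "ty": -0.002, "tz": -0.222, "turn": 0, "hand": 1}], grip_force=35)

```text
time_s: 2.65
tcp_pos: [0.4353, 0.3364, 0.0941]
eef_rot: [-179.9, 0.0, -74.0]
contact_force: [0.4, -0.3, 0.8]
gripper_width: 0.0258
gripper_force: 0.0
```

Emit:
drive_tool(commands=[{"tx": 0, "ty": 0, "tz": 0, "turn": 0, "hand": 1}, {"tx": 0, "ty": 0, "tz": 0, "turn": 0, "hand": 1}, {"tx": 0, "ty": 0, "tz": 0, "turn": 0, "hand": 1}, {"tx": 0, "ty": 0, "tz": 0.02, "turn": 0, "hand": 1}, {"tx": 0, "ty": 0, "tz": 0.05, "turn": 0, "hand": 1}, {"tx": 0, "ty": 0, "tz": 0.08, "turn": 0, "hand": 1}, {"tx": 0, "ty": 0, "tz": 0.12, "turn": 0, "hand": 1}, {"tx": 0, "ty": 0, "tz": 0.16, "turn": 0, "hand": 1}, {"tx": 0, "ty": 0, "tz": 0.19, "turn": 0, "hand": 1}, {"tx": 0, "ty": 0, "tz": 0.2, "turn": 0, "hand": 1}], grip_force=35)

```text
time_s: 3.65
tcp_pos: [0.435, 0.336, 0.2148]
eef_rot: [-180.0, 0.1, -74.0]
contact_force: [-0.5, 0.3, -6.5]
gripper_width: 0.0238
gripper_force: 35.0
```

Emit:
drive_tool(commands=[{"tx": 0.015, "ty": -0.03, "tz": 0.01, "turn": -0.02, "hand": 1}, {"tx": 0.04, "ty": -0.09, "tz": 0.02, "turn": -0.05, "hand": 1}, {"tx": 0.07, "ty": -0.16, "tz": 0.02, "turn": -0.08, "hand": 1}, {"tx": 0.1, "ty": -0.23, "tz": 0.02, "turn": -0.11, "hand": 1}, {"tx": 0.13, "ty": -0.3, "tz": 0.02, "turn": -0.14, "hand": 1}, {"tx": 0.16, "ty": -0.37, "tz": 0.02, "turn": -0.17, "hand": 1}, {"tx": 0.19, "ty": -0.44, "tz": 0.02, "turn": -0.2, "hand": 1}, {"tx": 0.22, "ty": -0.5, "tz": 0.02, "turn": -0.23, "hand": 1}, {"tx": 0.237, "ty": -0.537, "tz": 0.02, "turn": -0.245, "hand": 1}, {"tx": 0.237, "ty": -0.537, "tz": 0.02, "turn": -0.245, "hand": 1}], grip_force=35)

```text
time_s: 4.65
tcp_pos: [0.5769, 0.0108, 0.2233]
eef_rot: [179.8, -0.1, -96.3]
contact_force: [0.4, 0.6, -7.1]
gripper_width: 0.0238
gripper_force: 35.0
```

```bash
python3 - <<'E'
from plant import r
import cv2,numpy as np
s=r.get_state();d=r.capture("wrist");w=d["frame"]
t=r.capture("side")["frame"][80:240,240:460]
cv2.imwrite("pics/s2.png",cv2.resize(t,None,fx=3,fy=3)[:,:,::-1]);cv2.imwrite("pics/w2.png",w[:,:,::-1])
print(s["tcp_pos"],s["eef_rot"],s["gripper_width"],s["contact_force"])
E
```

```text
[0.5769319  0.01081862 0.22332723] [ 1.79783995e+02 -8.63663248e-02 -9.63412108e+01] 0.023849957687117482 [ 0.3782904   0.64761565 -7.09569003]
```

View pics/w2.png

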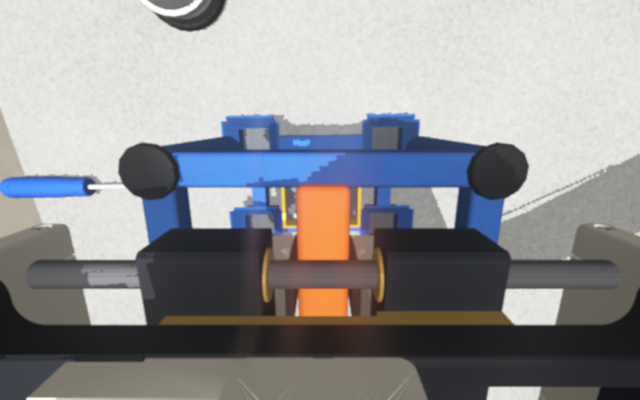

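View pics/s2.png

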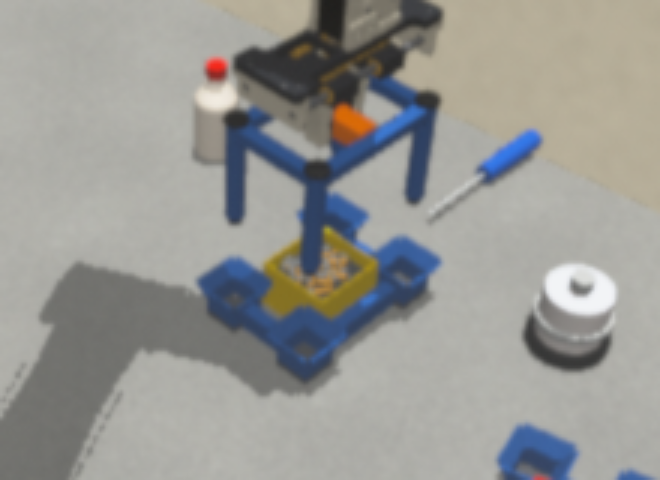

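The frame hangs level over the yellow frame: caps at (149,171) and (498,171), with the far sockets' outer rim corners at about (224,118) and (417,115). The side view agrees. I'll work out the remaining offset.

```bash
python3 - <<'E'
from plant import r
from h import *
s=r.get_state();d=r.capture("wrist");M=wristM(s,d);s=r.get_state()
print(s["tcp_pos"],s["eef_rot"],s["qd"].__repr__()[:90])
# lower-frame far rim corners
P=onplane(d,[(224,118),(417,115)],.046,M);print(P,fit(P,np.array([[103,-78],[-103,-78]])/1e3))
zc=s["tcp_pos"][2]-.0941+.124
P=onplane(d,[(149,171),(498,171)],zc,M);print(P,fit(P,np.array([[75,-50],[-75,-50]])/1e3))
E
```

```text
[0.57632592 0.0137192  0.22403307] [ 1.79842813e+02 -2.35366010e-02 -9.61205463e+01] array([ 1.19644521, -0.58711544,  0.14202724,  0.1907992 , -0.01027069,
        0.02275989
[[ 0.67105972 -0.070788  ]
 [ 0.46844371 -0.05181519]] (array([0.57702375, 0.01635867]), np.float64(-5.349523825790098), np.float64(0.0012433756155791897))
[[ 0.64299678 -0.04400794]
 [ 0.49748066 -0.0281184 ]] (array([0.57566617, 0.01364139]), np.float64(-6.231684587395463), np.float64(0.0017987695692950334))
```

Emit:
drive_tool(commands=[{"tx": 0.002, "ty": 0.002, "tz": -0.02, "turn": 0, "hand": 1}, {"tx": 0.002, "ty": 0.002, "tz": -0.05, "turn": 0, "hand": 1}, {"tx": 0.002, "ty": 0.002, "tz": -0.08, "turn": 0, "hand": 1}, {"tx": 0.002, "ty": 0.002, "tz": -0.11, "turn": 0, "hand": 1}, {"tx": 0.002, "ty": 0.002, "tz": -0.125, "turn": 0, "hand": 1}, {"tx": 0.002, "ty": 0.002, "tz": -0.13, "turn": 0, "hand": 1}, {"tx": 0.002, "ty": 0.002, "tz": -0.13, "turn": 0, "hand": 1}, {"tx": 0.002, "ty": 0.002, "tz": -0.13, "turn": 0, "hand": 1}], grip_force=35)

```text
time_s: 5.6
tcp_pos: [0.5791, 0.0154, 0.1482]
eef_rot: [-179.9, 0.0, -96.0]
contact_force: [-0.5, 0.8, -5.9]
gripper_width: 0.024
gripper_force: 35.0
```

```bash
python3 - <<'E'
from plant import r
import cv2,numpy as np
t=r.capture("side")["frame"][110:240,270:430]
w=r.capture("wrist")["frame"][60:300,80:560]
a=cv2.resize(t,(640,520)); 
cv2.imwrite("pics/s3.png",a[:,:,::-1])
E
```

```text
(no output)
```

View pics/s3.png

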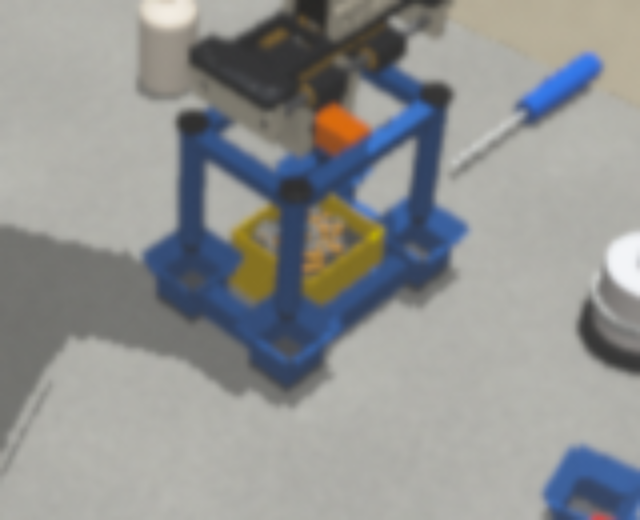

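The three visible posts are over their socket mouths at (190,250), (290,315) and (425,235), so I'll lower it slowly.

Emit:
drive_tool(commands=[{"tx": 0, "ty": 0, "tz": -0.008, "turn": 0, "hand": 1}, {"tx": 0, "ty": 0, "tz": -0.016, "turn": 0, "hand": 1}, {"tx": 0, "ty": 0, "tz": -0.024, "turn": 0, "hand": 1}, {"tx": 0, "ty": 0, "tz": -0.032, "turn": 0, "hand": 1}, {"tx": 0, "ty": 0, "tz": -0.04, "turn": 0, "hand": 1}, {"tx": 0, "ty": 0, "tz": -0.048, "turn": 0, "hand": 1}, {"tx": 0, "ty": 0, "tz": -0.056, "turn": 0, "hand": 1}, {"tx": 0, "ty": 0, "tz": -0.064, "turn": 0, "hand": 1}, {"tx": 0, "ty": 0, "tz": -0.068, "turn": 0, "hand": 1}, {"tx": 0, "ty": 0, "tz": -0.068, "turn": 0, "hand": 1}], grip_force=35)

```text
time_s: 6.7
tcp_pos: [0.5783, 0.015, 0.1061]
eef_rot: [180.0, -0.0, -96.1]
contact_force: [-1.0, -0.7, -6.5]
gripper_width: 0.0237
gripper_force: 35.0
```

No contact yet, feet at about 12 mm. Last few millimetres.

Emit:
drive_tool(commands=[{"tx": 0, "ty": 0, "tz": -0.002, "turn": 0, "hand": 1}, {"tx": 0, "ty": 0, "tz": -0.004, "turn": 0, "hand": 1}, {"tx": 0, "ty": 0, "tz": -0.006, "turn": 0, "hand": 1}, {"tx": 0, "ty": 0, "tz": -0.007, "turn": 0, "hand": 1}, {"tx": 0, "ty": 0, "tz": -0.007, "turn": 0, "hand": 1}], grip_force=35)

```text
time_s: 7.2
tcp_pos: [0.5785, 0.015, 0.1023]
eef_rot: [180.0, -0.0, -96.1]
contact_force: [0.6, -1.0, -6.9]
gripper_width: 0.0239
gripper_force: 35.0
```

Emit:
drive_tool(commands=[{"tx": 0, "ty": 0, "tz": -0.001, "turn": 0, "hand": 1}, {"tx": 0, "ty": 0, "tz": -0.002, "turn": 0, "hand": 1}, {"tx": 0, "ty": 0, "tz": -0.003, "turn": 0, "hand": 1}, {"tx": 0, "ty": 0, "tz": -0.003, "turn": 0, "hand": 1}], grip_force=35)

```text
time_s: 7.6
tcp_pos: [0.5787, 0.015, 0.1021]
eef_rot: [-180.0, -0.0, -96.1]
contact_force: [-6.2, 0.2, 7.0]
gripper_width: 0.0238
gripper_force: 35.0
```

Contact came at the home height (wrist force changed from -7 to +7 N). Releasing to a partial opening, then going straight up.

Emit:
drive_tool(commands=[{"tx": 0, "ty": 0, "tz": 0, "turn": 0, "hand": 0.4}, {"tx": 0, "ty": 0, "tz": 0, "turn": 0, "hand": 0.4}, {"tx": 0, "ty": 0, "tz": 0, "turn": 0, "hand": 0.4}, {"tx": 0, "ty": 0, "tz": 0, "turn": 0, "hand": 0.4}, {"tx": 0, "ty": 0, "tz": 0.02, "turn": 0, "hand": 0.4}, {"tx": 0, "ty": 0, "tz": 0.05, "turn": 0, "hand": 0.4}, {"tx": 0, "ty": 0, "tz": 0.1, "turn": 0, "hand": 0.4}, {"tx": 0, "ty": 0, "tz": 0.16, "turn": 0, "hand": 0.4}, {"tx": 0, "ty": 0, "tz": 0.2, "turn": 0, "hand": 0.4}, {"tx": 0, "ty": 0, "tz": 0.2, "turn": 0, "hand": 0.4}], grip_force=35)

```text
time_s: 8.6
tcp_pos: [0.5808, 0.0153, 0.2258]
eef_rot: [-179.6, 0.1, -96.0]
contact_force: [-0.7, 0.6, 0.1]
gripper_width: 0.0523
gripper_force: 0.0
```

```bash
python3 - <<'E'
from plant import r
import cv2
t=r.capture("side")["frame"][90:240,260:440]
s=r.get_state();print(s["tcp_pos"],s["contact_force"],s["gripper_width"])
cv2.imwrite("pics/s4.png",cv2.resize(t,(720,600))[:,:,::-1])
E
```

```text
[0.5797022  0.01533376 0.22343344] [-0.38936695 -0.12521685 -0.66777862] 0.05287355893599961
```

View pics/s4.png

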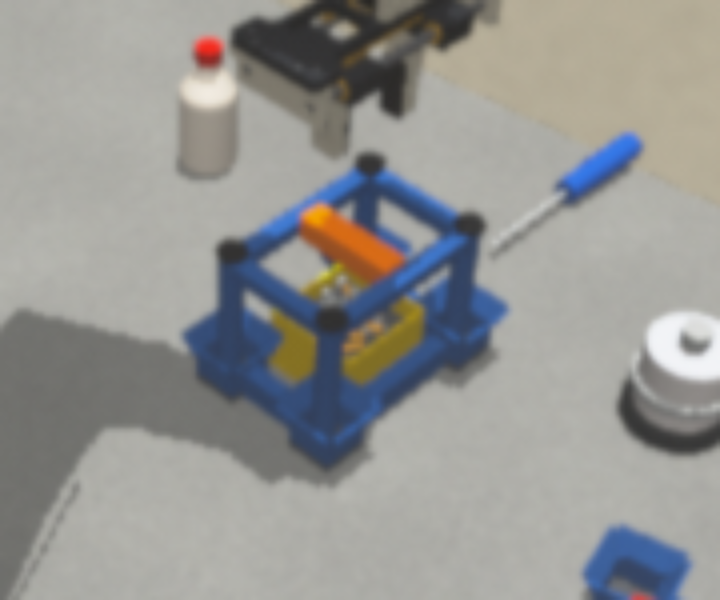

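The frame sits level with its posts down in the sockets (caps at (232,250), (332,318), (470,225), (370,162)). The gripper is clear above it and the bottle is still standing. Handing in.

```bash
python3 -c "
from plant import r
print(r.close_job())"
```

```text
the job is handed in; nothing more can be done
None
```

The blue frame is stacked on the yellow-bin frame; it was lowered gently, let go at the home height and looks level in the last picture. The red-bin frame, the bottle and the brown look-alike were left alone. I handed the job in at about 9 s; the hand-in returned no verdict.

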